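# Wind down a core clamp and lock it with its cross pin

## Robot

A 6-joint arm with a two-finger parallel gripper is mounted at the origin on a cart in front of the work surface, level with it; the furniture and walls round the work are solid. World frame = base frame: x ahead of the robot, y to its left, z up, the work surface at z = 0. Lengths are in m, angles in rad, forces in N, time in s.
With the tool pointing down it reaches from about 0.275 to 1 m from the base axis. Payload 8.4 kg.
Tool frame: the origin (TCP) lies where the fingers leave the gripper's body, on its centre line; the fingertips stand 73 mm ahead of it and the grasp point (between the pads) lies 54 mm ahead of it (arm.grip_depth is the distance from the TCP to the grasp point, in m); z points along the fingers, y is the line along which they close (so a half turn about z gives the same grasp; the last joint's range is limited). The gripper opens to 85 mm and grips with 20 to 120 N. Pads are 22 mm wide; open, the fingers measure 114 mm over their backs; the gripper's body (76 mm by 85 mm) begins 54 mm behind the grasp point. The pads swing forward as they close: fully open they stand 13 mm farther back than shut.
Start: joints at [-1.158, 0.353, 1.633, -0, 1.155, -0.002], TCP at [0.252, -0.572, 0.304] pointing down, gripper open.
Joint ranges: [-2.63, 2.63], [-0.92, 2.1], [0.06, 2.66], [-1.3, 4.44], [0, 2.69], [-3.02, 3.02]. Speed limits (rad/s): [2.22, 2.22, 2.79, 3.14, 3.14, 3.14].

## Interface

Orientations are given as [roll, pitch, yaw] about the fixed x, y, z axes, in that order (R = Rz(yaw) Ry(pitch) Rx(roll)).
In Python, from cell import arm gives the robot as it stands. The module is installed in compiled form; this text tells all that it offers.
- The arm moves only by the tool move_arm, never from a script. Its argument "plan" is one flat list of numbers, 7 for each row, row after row: the opening, from 0 (shut) to 1 (fully open), then the shift along the tool's x, y, z normalised to -1 to 1, where 1 is 0.6 m, then the turn, a rotation vector about the tool's x, y, z normalised to -1 to 1, where 1 is 60 degrees. A call has 1 to 12 rows; each row is the pose to reach, as a shift and turn from the pose commanded when the call began, along the tool's axes at that moment; what a row does not reach only later rows make up. A row lasts 1/8 s, in which the tool goes at most 62.5 mm and 10.7 degrees, less where a joint would pass 70% of its speed; a pose out of reach is approached as far as the arm can. A call with a number of a shift or a turn outside -1 to 1 is refused whole. A call with a gripper value outside its range is refused whole. The fingers move at their own pace and stop on an object; the grip force is fixed at half the most. Time passes only in rows, so rows that repeat a pose let the fingers close. It gives the time, the measured TCP pose, the force, the opening and the grip force at its end, in the units of the state.
- arm.get_state(): the state, without advancing time (a new reading comes with each control period).
- arm.read_camera(name): name is "scene" or "top"; returns (picture, depth): 480x640x3 uint8, blue, green, red; 480x640 float32, m along the optical axis (not along the pixel's ray), 0 where there is no reading.
- arm.camera_params(name): a dict with "K" (3x3 intrinsics, pixels), "world_to_cam" (4x4, takes a point from world to camera coordinates). Camera axes: x right, y up, looking along -z (the intrinsics and any distortion apply to the point x, -y, -z); pixel columns grow to the right and rows downward; lengths in m; the calibration is good to about 2 mm. A picture is of the moment at which its call begins. camera_params takes no time and is no camera call.
- arm.sign_off(): hands the job in; it is judged then, once.
Trained networks look in the newest picture that a camera, given by its name, has taken for a name from the list of things; names that differ only in an ending like _2 or _b are one class to them, and where a whole thing is asked for, a point or a joint stands for the part that bears it (a point fixed in the world has none). Each returns a list of dicts, best first, with "confidence" (0 to 1); they miss things now and then, are a little off and sometimes report something else, mostly with a low value. They report only what shows in the picture. A call takes as long as a camera call.
- arm.recognise(camera, thing): "point" ([x, y, z] in m, in the coordinates of the camera as it stood for that picture, good to about 4 mm: the middle of the surface that is visible of it).
The state is a dict: "time": time; "joints": joint angles; "qvel": joint speeds; "effort": joint torques, N m; "tool_pos": TCP position; "ee_rot": TCP orientation; "contact_force": force on the tool from outside, world axes, zero at the start; "ft_torque": the same for the moment, N m; "finger_gap": opening from 0.0 (shut) to 1.0 (fully open); "finger_force": force on a finger pad.
Only numpy, scipy, OpenCV 4.12 (cv2) and the standard library are available. Lean on these libraries where they do the work, as an engineer would, in place of code of your own. Each camera call takes 0.05 s, during which the arm holds its last target. There are 200 camera calls.

## Task

Wind the crank of the core clamp down (clockwise seen from above), whole turns as needed, until the cross hole in its collar lines up with the locking pin, then push the pin fully home so that its head sits against the guide block. The collar's hole is not exactly in line with the crank arm, so feel for it: if the pin stops short, turn the crank a little and push again. Leave the other things on the bench where they are.

Things in the scene. Friction and masses are not known exactly. Their poses are not given: they have to be found in the camera images.
- press: Core clamp fixed to the bench: grey base plate 150 x 205 x 12 mm, a stack of core plates, an upright threaded stud (top at 165 mm). Origin on the stud axis at bench height, z up. The crank turns about the stud: clockwise seen from above winds it down, 12 mm a turn; it starts 1 to 1.9 turns too high, turns easily (0.06 N m) and stays where left.
- crank_eye (a point): Centre, half-way up, of the round eye at the end of the dark steel crank arm, 78 mm from the stud axis. Ring of inner diameter 54, outer 68, height 18 mm, open above and below: a closed fingertip set in it can carry it round. At locking height this point is 107 mm above the bench, with the arm pointing about along the clamp's +y, away from the pin. The thread stops about 1 rad past that.
- collar (a point): Centre of the plain steel collar under the crank, on the stud axis; 68 mm diameter, turns and sinks with the crank. One 16 mm hole runs straight across it at this height; it must be level with the pin, 74 mm above the bench. The hole runs along the crank arm only roughly: up to 0.25 rad (14 degrees) off either way, different each time, so the exact crank angle is found by trying the pin.
- guide (a point): Middle of the pin's bore in the grey guide block on the clamp's -y side, 74 mm above the bench, 72 mm from the stud axis. The block spans 44 to 100 mm from the axis, is 40 mm wide and its bolt heads reach 91 mm above the bench; the crank passes over it. Axes as the clamp's: the pin slides along +y, towards the stud.
- pin_head (a point): Centre of the head (disc, 30 mm diameter, 12 mm thick) of a loose steel pin lying in the guide block; y along the pin to its nose. Shank 12 mm, round nose 94 mm from here. Distance from the stud axis: 130 to 138 mm at the start, 128 stopped by the collar, 106 home. Pushed with 10 to 15 N the nose finds the hole, nudging the collar, if within about 0.1 rad; free, it slides at under 1 N.
- pliers: Pliers with red handles lying flat, 62 x 175 x 13 mm, bystander; origin under its centre
- side_cutter: Side cutter with blue handles lying flat, 62 x 157 x 13 mm, bystander; origin under its centre
- lampholder: Dark brown lampholder standing upright, 43 mm diameter, 62 mm high, bystander; origin under its centre
- insulator: White porcelain reel insulator standing upright, 42 mm diameter, 46 mm high, bystander; origin under its centre
- rotary_switch: Black round rotary switch, 65 mm diameter, 47 mm high, bystander; origin under its centre

How it is judged:
On the way:
1. the crank has been wound down to its locking height (hole level with the pin) (z of crank_eye in the frame of press below 0.1085 m), for 0.1 s.
At the end, for the whole second after the job is handed in: The pin lies at rest in its guide and through the collar's cross hole, its head within 4 mm of the guide block; the crank eye is at its locking height of 107 mm, within 2.5 mm (y of pin_head in the frame of press above -0.11 m and z of pin_head in the frame of press between 0.07 and 0.078 m and angle between the y axis of pin_head and the y axis of press, either way round below 0.06 rad and z of crank_eye in the frame of press between 0.1045 and 0.1095 m and linear speed of pin below 0.01 m/s); the robot touches nothing.
It fails at once if a bystander is pushed more than 30 mm (distance of any of pliers, side_cutter, lampholder, insulator, rotary_switch from where it was at the start of the episode above 0.03 m).
It also fails if it takes over 72 s, if anything falls off the work surface, if the arm or the gripper's body presses on something with over 40 N, if the wrist force passes 120 N, or if a joint passes its speed limit or range.

## Working session

There is one attempt and no reset: what is moved stays moved. The work goes in short steps, Python scripts to look and compute and a tool call to move; the robot and the scene stay as the last step left them, time stands still between calls to the robot, and variables do not carry over. Pictures are saved under pics/ and viewed, at most 10 in all, crops included, and the job is handed in when it is done.

Besides the shell and the picture viewer there is one more tool, called after "Emit:" as name(argument=value, ...), one argument or row to a line, values as JSON. move_arm: Moves the arm, as the interface text tells. Its arguments: {"type":"object","properties":{"plan":{"type":"array","items":{"type":"number"}}},"required":["plan"]}

```bash
mkdir -p pics; cat > h.py <<'E'
import numpy as np, cv2
from cell import arm
from scipy.spatial.transform import Rotation as R
def look(c,fn=None):
    im,d=arm.read_camera(c)
    if fn: cv2.imwrite('pics/'+fn,im)
    return im,d
def rec(c,t,n=2):
    W=np.linalg.inv(arm.camera_params(c)["world_to_cam"])
    out=[]
    for r in arm.recognise(c,t)[:n]:
        p=W@np.append(r["point"],1); out.append((np.round(p[:3],4).tolist(),round(r["confidence"],2)))
    return out
def px(c,p):
    P=arm.camera_params(c); q=P["world_to_cam"]@np.append(p,1); k=P["K"]@np.array([q[0],-q[1],-q[2]]); return (k[:2]/k[2]).round(1)
def w(c,u,v,d):
    P=arm.camera_params(c); r=np.linalg.inv(P["K"])@np.array([u,v,1])*d
    return (np.linalg.inv(P["world_to_cam"])@np.array([r[0],-r[1],-r[2],1]))[:3].round(4)
E
python3 - <<'E'
from h import *
for c in("top","scene"):
    look(c,c+"1.png")
    for t in("press","crank_eye","collar","guide","pin_head","pliers","side_cutter","lampholder","insulator","rotary_switch"): print(c,t,[(p,q,px(c,p).tolist()) for p,q in rec(c,t)])
print(arm.get_state())
E
```

```text
top press [([0.578, -0.0668, 0.0105], 0.86, [319.8, 233.8])]
top crank_eye [([0.5927, -0.0397, 0.1355], 0.89, [303.9, 221.6])]
top collar [([0.5931, -0.0431, 0.1354], 0.95, [305.7, 221.4])]
top guide [([0.5775, -0.0666, 0.0119], 0.86, [319.7, 234.0])]
top pin_head [([0.6064, -0.1905, 0.0805], 0.7, [380.1, 216.3])]
top pliers [([0.374, -0.0371, 0.0084], 0.63, [307.2, 329.5])]
top side_cutter [([0.3819, -0.3281, 0.0119], 0.87, [444.3, 324.2])]
top lampholder [([0.7433, 0.1421, 0.0442], 0.66, [219.1, 155.7])]
top insulator [([0.7657, -0.0255, 0.0452], 0.86, [298.5, 143.7])]
top rotary_switch [([0.7552, -0.2028, 0.0256], 0.7, [382.3, 149.4])]
scene press [([0.6093, -0.077, 0.0348], 0.69, [324.1, 279.0])]
scene crank_eye [([0.6111, -0.0469, 0.1239], 0.92, [336.5, 250.9])]
scene collar [([0.6113, -0.0546, 0.1273], 0.68, [333.5, 251.2]), ([0.779, -0.0238, 0.037], 0.2, [381.1, 325.6])]
scene guide [([0.6107, -0.0732, 0.0359], 0.69, [325.8, 278.6]), ([0.7628, -0.208, 0.0266], 0.17, [301.9, 356.0])]
scene pin_head [([0.6128, -0.1839, 0.0786], 0.67, [281.9, 286.0])]
scene pliers [([0.3771, -0.0
[... 472 characters left out ...]
': 1.1, 'joints': array([-1.15842531e+00,  3.53002025e-01,  1.63338535e+00, -2.00348937e-05,
        1.15522530e+00, -2.39775575e-03]), 'qvel': array([ 1.39033771e-04, -9.37028007e-04, -5.92148630e-05, -3.36872306e-04,
        6.32985326e-04, -1.41366768e-04]), 'effort': array([ 2.71297344e-03, -6.05166578e+01, -3.42453074e+01,  3.18652292e-04,
        8.02162867e-04, -1.03968256e-05]), 'tool_pos': array([ 0.25185968, -0.57201075,  0.30388598]), 'ee_rot': array([-3.14157259e+00,  1.82814282e-05,  4.14776865e-01]), 'contact_force': array([-0.29531296,  0.24195813, -0.55143834]), 'ft_torque': array([-0.02192832,  0.01995066,  0.00181892]), 'finger_force': 0.0, 'finger_gap': 1.0008521512713144}
```

View pics/top1.png

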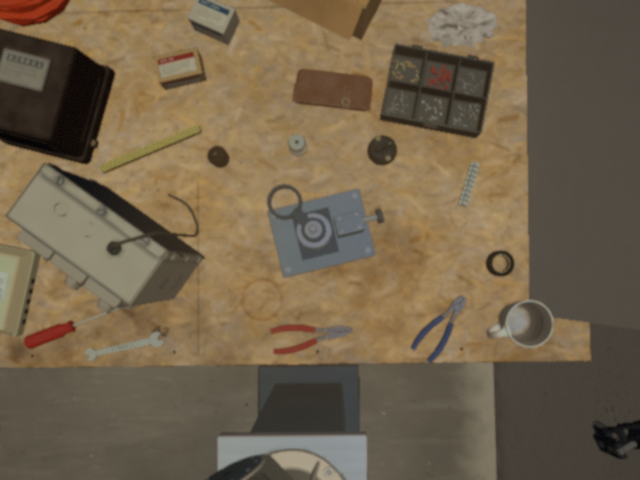

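View pics/scene1.png

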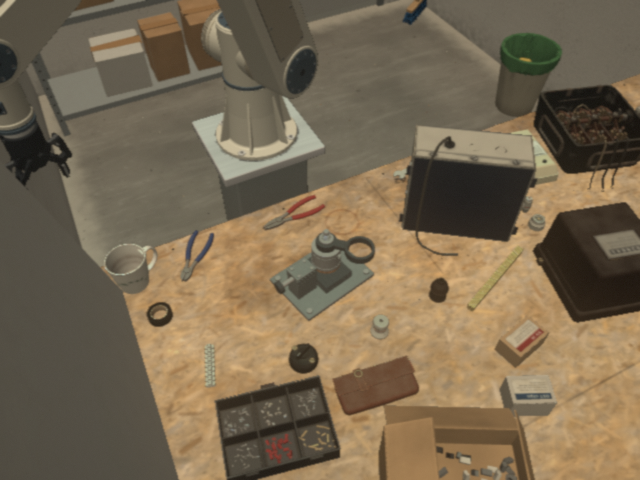

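The top view shows the stud at about (314,232), the eye at (285,202), the pin head at (378,216) and the guide at (350,222). The crank therefore starts about 60° short of locking angle plus one turn. Next I'll refine this with depth.

```bash
python3 - <<'E'
from h import *
im,d=look("top")
P=arm.camera_params("top");K=P["K"];T=np.linalg.inv(P["world_to_cam"])
v,u=np.mgrid[0:480,0:640]
r=np.stack([(u-K[0,2])/K[0,0]*d,-(v-K[1,2])/K[1,1]*d,-d,np.ones_like(d)],-1)@T.T
X=r[...,:3]
roi=(u>255)&(u<395)&(v>175)&(v<285)&(d>0)
def pts(a,b): return X[roi&(X[...,2]>a)&(X[...,2]<b)]
for a,b in((.006,.018),(.06,.083),(.083,.1),(.1,.125),(.125,.145),(.155,.175)):
    q=pts(a,b); print(a,b,len(q),q.mean(0).round(4) if len(q) else'', q.std(0).round(4) if len(q) else'')
q=pts(.006,.018); rc=cv2.minAreaRect((q[:,:2]*1000).astype(np.float32)); print("plate",rc)
q=pts(.155,.175); print("stud rect",cv2.minAreaRect((q[:,:2]*1000).astype(np.float32)))
stud=q[:,:2].mean(0)
q=pts(.122,.148)
from scipy.optimize import least_squares
e=q[np.linalg.norm(q[:,:2]-stud,axis=1)>.055][:,:2]
c=e.mean(0)
s=least_squares(lambda p:np.linalg.norm(e-p,axis=1)-.0305,c,loss='soft_l1',f_scale=.003); print("eye",s.x,len(e),"r",np.linalg.norm(s.x-stud),"ang",np.degrees(np.arctan2(*(s.x-stud)[::-1])),"z",np.median(q[:,2]))
# pin head
q=pts(.05,.095); g=q[np.linalg.norm(q[:,:2]-stud,axis=1)>.115]; print("head",g.mean(0),np.ptp(g,axis=0),len(g),g[:,2].max())
crop=im[165:295,245:405]; cv2.imwrite("pics/c1.png",cv2.resize(crop,None,fx=4.5,fy=4.5,interpolation=cv2.INTER_CUBIC))
E
```

```text
0.006 0.018 3975 [ 0.5767 -0.0687  0.0113] [0.0513 0.0657 0.0022]
0.06 0.083 192 [ 0.5917 -0.1454  0.0753] [0.0219 0.0444 0.0053]
0.083 0.1 625 [ 0.5954 -0.1325  0.088 ] [0.0134 0.0257 0.0022]
0.1 0.125 428 [ 0.5767 -0.0576  0.1154] [0.0246 0.0248 0.003 ]
0.125 0.145 932 [ 0.6057 -0.0299  0.1365] [0.0307 0.0305 0.0031]
0.155 0.175 77 [ 0.5783 -0.0574  0.1613] [0.0049 0.0045 0.0036]
plate ((586.1920776367188, -66.83334350585938), (257.569580078125, 215.49314880371094), 84.30174255371094)
stud rect ((578.4847412109375, -56.97343826293945), (18.70022201538086, 16.935029983520508), 0.4509163498878479)
eye [ 0.63288135 -0.00260303] 334 r 0.07735024002364668 ang 45.08740684708096 z 0.13629209054852698
head [ 0.60794141 -0.18494499  0.0806679 ] [0.02923661 0.02770378 0.02612558] 143 0.09001307359852295
```

View pics/c1.png

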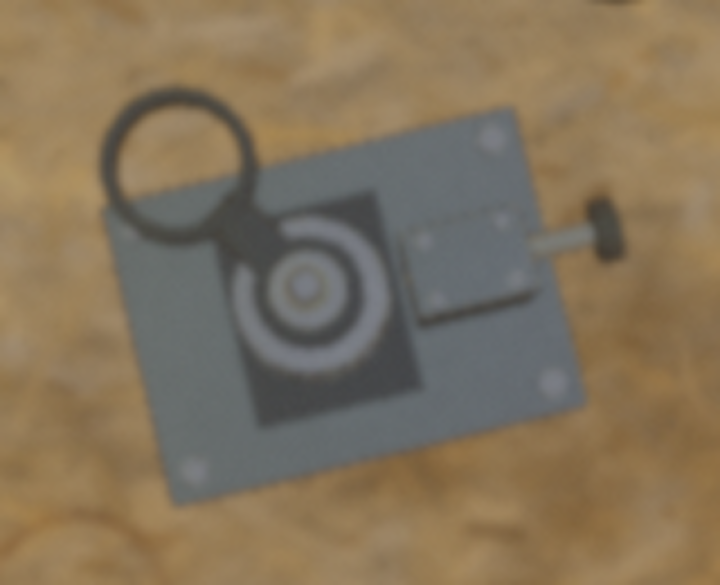

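```bash
cat >> h.py <<'E'
S=np.array([.578,-.0575]); YAW=0.236
M=R.from_euler('xyz',[np.pi,0,YAW+np.pi/2])
def plan(press_pts, rot=None, base=None):
    "press-frame TCP targets -> normalised shifts in tool axes"
    s=arm.get_state(); p0=np.array(s["tool_pos"]) if base is None else base; R0=R.from_euler('xyz',s["ee_rot"])
    c,n=np.cos(YAW),np.sin(YAW)
    for x,y,z in press_pts:
        t=np.array([S[0]+c*x-n*y,S[1]+n*x+c*y,z]); print((R0.inv().apply(t-p0)/.6).round(3).tolist())
    print("turn/60deg",(np.degrees((R0.inv()*M).as_rotvec())/60).round(4).tolist())
def pp():
    s=arm.get_state();c,n=np.cos(YAW),np.sin(YAW);d=s["tool_pos"][:2]-S
    print("t",round(s["time"],2),"press",np.round([c*d[0]+n*d[1],-n*d[0]+c*d[1],s["tool_pos"][2]],4),"rot",np.round(s["ee_rot"],3),"F",np.round(s["contact_force"],1),"gap",round(s["finger_gap"],2))
E
python3 -c "
from h import *
plan([(.0665,.0408,.30)])"
```

```text
[0.964, -0.613, 0.006]
turn/60deg [0.0, 0.0, -1.3293]
```

Emit:
move_arm(
  plan=[0,0.964,-0.613,0.006,0,0,-0.2,0,0.964,-0.613,0.006,0,0,-0.4,0,0.964,-0.613,0.006,0,0,-0.6,0,0.964,-0.613,0.006,0,0,-0.8,0,0.964,-0.613,0.006,0,0,-1,0,0.964,-0.613,0.006,0,0,-1,0,0.964,-0.613,0.006,0,0,-1,0,0.964,-0.613,0.006,0,0,-1,0,0.964,-0.613,0.006,0,0,-1,0,0.964,-0.613,0.006,0,0,-1,0,0.964,-0.613,0.006,0,0,-1,0,0.964,-0.613,0.006,0,0,-1],
)

```text
time: 2.65
tool_pos: [0.6348, 0.0013, 0.3]
ee_rot: [3.141, -0.001, 1.466]
contact_force: [-0.1, 0.2, -0.1]
finger_gap: 0.001
finger_force: 0.0
```

```bash
python3 -c "
from h import *
pp();plan([(.0665,.0408,.215),(.0665,.0408,.197)])"
```

```text
t 2.65 press [0.069  0.0439 0.3   ] rot [ 3.141e+00 -1.000e-03  1.466e+00] F [-0.1  0.2 -0.1] gap 0.0
[-0.006, -0.002, 0.142]
[-0.006, -0.002, 0.172]
turn/60deg [0.001, -0.0007, -0.3254]
```

Emit:
move_arm(
  plan=[0,-0.006,-0.002,0.05,0,0,-0.17,0,-0.006,-0.002,0.1,0,0,-0.325,0,-0.006,-0.002,0.13,0,0,-0.325,0,-0.006,-0.002,0.13,0,0,-0.325,0,-0.006,-0.002,0.15,0,0,-0.325,0,-0.006,-0.002,0.172,0,0,-0.325,0,-0.006,-0.002,0.172,0,0,-0.325],
)

```text
time: 3.52
tool_pos: [0.6308, -0.0058, 0.196]
ee_rot: [-3.14, -0.0, 1.802]
contact_force: [-0.8, 0.4, -0.5]
finger_gap: 0.001
finger_force: 0.0
```

```bash
python3 -c "
from h import *
pp();im,d=look('scene');cv2.imwrite('pics/s2.png',cv2.resize(im[180:330,240:440],None,fx=4,fy=4))
a0=31.5
for k in range(1,13):
    a=np.radians(a0-20*k); plan([(.078*np.cos(a),.078*np.sin(a),.197-.012*20*k/360)])"|grep -v turn
```

```text
t 3.52 press [0.0634 0.038  0.196 ] rot [-3.14  -0.     1.802] F [-0.8  0.4 -0.5] gap 0.0
[-0.037, 0.021, 0.0]
[-0.082, 0.023, 0.002]
[-0.125, 0.008, 0.003]
[-0.161, -0.019, 0.004]
[-0.184, -0.058, 0.005]
[-0.194, -0.102, 0.006]
[-0.187, -0.147, 0.007]
[-0.166, -0.186, 0.008]
[-0.132, -0.217, 0.01]
[-0.09, -0.233, 0.011]
[-0.045, -0.235, 0.012]
[-0.002, -0.221, 0.013]
```

View pics/s2.png

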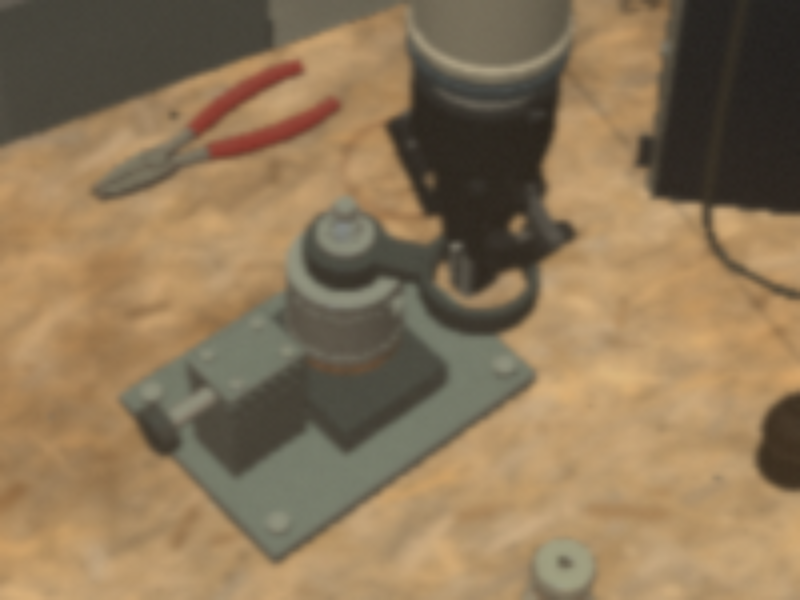

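The fingertip sits inside the crank eye, which shows at about (480,290) in the crop. Nothing else is touched, so I'll start winding clockwise.

Emit:
move_arm(
  plan=[0,-0.037,0.021,0.0,0,0,0,0,-0.082,0.023,0.002,0,0,0,0,-0.125,0.008,0.003,0,0,0,0,-0.161,-0.019,0.004,0,0,0,0,-0.184,-0.058,0.005,0,0,0,0,-0.194,-0.102,0.006,0,0,0,0,-0.187,-0.147,0.007,0,0,0,0,-0.166,-0.186,0.008,0,0,0,0,-0.132,-0.217,0.01,0,0,0,0,-0.09,-0.233,0.011,0,0,0,0,-0.045,-0.235,0.012,0,0,0,0,-0.002,-0.221,0.013,0,0,0],
)

```text
time: 5.08
tool_pos: [0.5025, -0.0369, 0.19]
ee_rot: [3.141, 0.001, 1.802]
contact_force: [-0.3, -1.4, 0.0]
finger_gap: 0.005
finger_force: 0.5
```

```bash
python3 -c "
from h import *
pp();im,d=look('top')
cv2.imwrite('pics/t3.png',cv2.resize(im[165:295,245:405],None,fx=4.5,fy=4.5))
a0=31.5-240
b=np.append(S+R.from_euler('z',YAW).as_matrix()[:2,:2]@(.078*np.array([np.cos(np.radians(a0)),np.sin(np.radians(a0))])),.188)
for k in range(1,13):
    a=np.radians(a0-20*k); plan([(.078*np.cos(a),.078*np.sin(a),.188-.012*20*k/360)],base=b)"|grep -v turn
```

```text
t 5.08 press [-0.0686  0.0377  0.19  ] rot [3.141e+00 1.000e-03 1.802e+00] F [-0.3 -1.4  0. ] gap 0.01
[0.035, 0.028, 0.001]
[0.059, 0.066, 0.002]
[0.068, 0.111, 0.004]
[0.062, 0.155, 0.005]
[0.041, 0.195, 0.006]
[0.007, 0.225, 0.007]
[-0.035, 0.242, 0.008]
[-0.08, 0.243, 0.009]
[-0.123, 0.229, 0.01]
[-0.158, 0.201, 0.011]
[-0.182, 0.163, 0.012]
[-0.191, 0.119, 0.013]
```

View pics/t3.png

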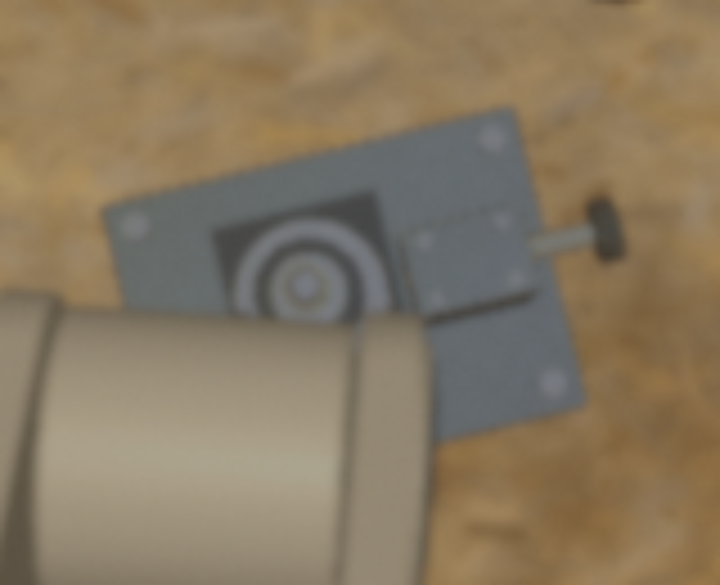

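Emit:
move_arm(
  plan=[0,0.035,0.028,0.001,0,0,0,0,0.059,0.066,0.002,0,0,0,0,0.068,0.111,0.004,0,0,0,0,0.062,0.155,0.005,0,0,0,0,0.041,0.195,0.006,0,0,0,0,0.007,0.225,0.007,0,0,0,0,-0.035,0.242,0.008,0,0,0,0,-0.08,0.243,0.009,0,0,0,0,-0.123,0.229,0.01,0,0,0,0,-0.158,0.201,0.011,0,0,0,0,-0.182,0.163,0.012,0,0,0,0,-0.191,0.119,0.013,0,0,0],
)

```text
time: 6.62
tool_pos: [0.5975, -0.1339, 0.1816]
ee_rot: [3.141, 0.0, 1.801]
contact_force: [1.3, 1.7, 1.1]
finger_gap: -0.002
finger_force: 0.7
```

```bash
python3 -c "
from h import *
pp()
a0=31.5-480
b=np.append(S+R.from_euler('z',YAW).as_matrix()[:2,:2]@(.078*np.array([np.cos(np.radians(a0)),np.sin(np.radians(a0))])),.182)
for k in range(1,11):
    a=np.radians(a0-18.15*k); plan([(.078*np.cos(a),.078*np.sin(a),.182-.012*18.15*k/360)],base=b)"|grep -v turn
```

```text
t 6.62 press [ 0.0011 -0.0789  0.1816] rot [3.141 0.    1.801] F [1.3 1.7 1.1] gap -0.0
[0.005, -0.041, 0.001]
[0.023, -0.078, 0.002]
[0.051, -0.107, 0.003]
[0.087, -0.127, 0.004]
[0.128, -0.134, 0.005]
[0.168, -0.128, 0.006]
[0.205, -0.11, 0.007]
[0.234, -0.082, 0.008]
[0.253, -0.045, 0.009]
[0.26, -0.005, 0.01]
```

Emit:
move_arm(
  plan=[0,0.005,-0.041,0.001,0,0,0,0,0.023,-0.078,0.002,0,0,0,0,0.051,-0.107,0.003,0,0,0,0,0.087,-0.127,0.004,0,0,0,0,0.128,-0.134,0.005,0,0,0,0,0.168,-0.128,0.006,0,0,0,0,0.205,-0.11,0.007,0,0,0,0,0.234,-0.082,0.008,0,0,0,0,0.253,-0.045,0.009,0,0,0,0,0.26,-0.005,0.01,0,0,0,0,0.26,-0.005,0.01,0,0,0],
)

```text
time: 8.0
tool_pos: [0.5604, 0.0185, 0.1758]
ee_rot: [3.14, 0.0, 1.803]
contact_force: [-0.5, -0.3, -0.2]
finger_gap: 0.001
finger_force: 0.0
```

```bash
cat >> h.py <<'E'
def eye(cam='scene',fn=None):
    im,d=look(cam,fn)
    P=arm.camera_params(cam);K=P["K"];T=np.linalg.inv(P["world_to_cam"])
    v,u=np.mgrid[0:480,0:640]
    X=(np.stack([(u-K[0,2])/K[0,0]*d,-(v-K[1,2])/K[1,1]*d,-d,np.ones_like(d)],-1)@T.T)[...,:3]
    c,n=np.cos(YAW),np.sin(YAW);e=X[...,:2]-S
    p=np.stack([c*e[...,0]+n*e[...,1],-n*e[...,0]+c*e[...,1],X[...,2]],-1)[d>0]
    from scipy.optimize import least_squares
    r=np.hypot(p[:,0],p[:,1]); q=p[(r>.055)&(r<.118)&(p[:,2]>.1115)&(p[:,2]<.123)&(p[:,1]>-.02)]
    s=least_squares(lambda a:np.hypot(q[:,0]-.078*np.cos(a),q[:,1]-.078*np.sin(a))-.0305,[np.radians(95)],loss='soft_l1',f_scale=.003)
    print("eye angle deg",np.degrees(s.x),"n",len(q),"ztop",np.median(q[:,2]))
    return im
E
python3 -c "
from h import *
pp();im=eye();print(rec('scene','crank_eye'));cv2.imwrite('pics/s4.png',cv2.resize(im[180:330,240:440],None,fx=4,fy=4))"
```

```text
t 8.0 press [0.0007 0.078  0.1758] rot [3.14  0.    1.803] F [-0.5 -0.3 -0.2] gap 0.0
eye angle deg [95.18267532] n 149 ztop 0.1164665724380668
[([0.5918, -0.0506, 0.0989], 0.84)]
```

View pics/s4.png

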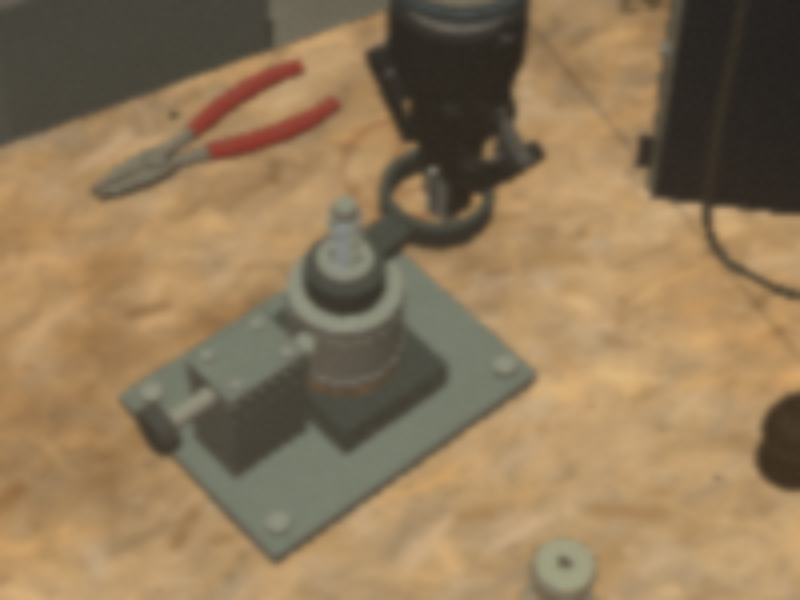

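The arm points along +y and the eye is at lock height: its top is at 116.5 mm and its angle is about 95°. I'll lift out and go behind the pin head.

Emit:
move_arm(
  plan=[0,0,0,-0.08,0,0,0,0,0,0,-0.157,0,0,0,0,-0.1,0,-0.157,0,0,0,0,-0.2,0,-0.157,0,0,0,0,-0.3,0,-0.157,0,0,0,0,-0.405,0,-0.157,0,0,0,0,-0.405,0,-0.157,0,0,0,0,-0.405,0,-0.08,0,0,0,0,-0.405,0,0.0,0,0,0,0,-0.405,0,0.065,0,0,0,0,-0.405,0,0.065,0,0,0,0,-0.405,0,0.065,0,0,0],
)

```text
time: 9.6
tool_pos: [0.6157, -0.2178, 0.138]
ee_rot: [3.141, 0.001, 1.802]
contact_force: [0.1, -0.4, -0.5]
finger_gap: 0.0
finger_force: 0.0
```

```bash
python3 -c "
from h import *
pp();im=eye();eye('top');cv2.imwrite('pics/s5.png',cv2.resize(im[180:330,240:440],None,fx=4,fy=4))"
```

```text
t 9.6 press [-0.0008 -0.1647  0.138 ] rot [3.141e+00 1.000e-03 1.802e+00] F [ 0.1 -0.4 -0.5] gap 0.0
eye angle deg [94.35823254] n 185 ztop 0.11580303906749856
eye angle deg [95.49436222] n 283 ztop 0.11514538185439549
```

View pics/s5.png

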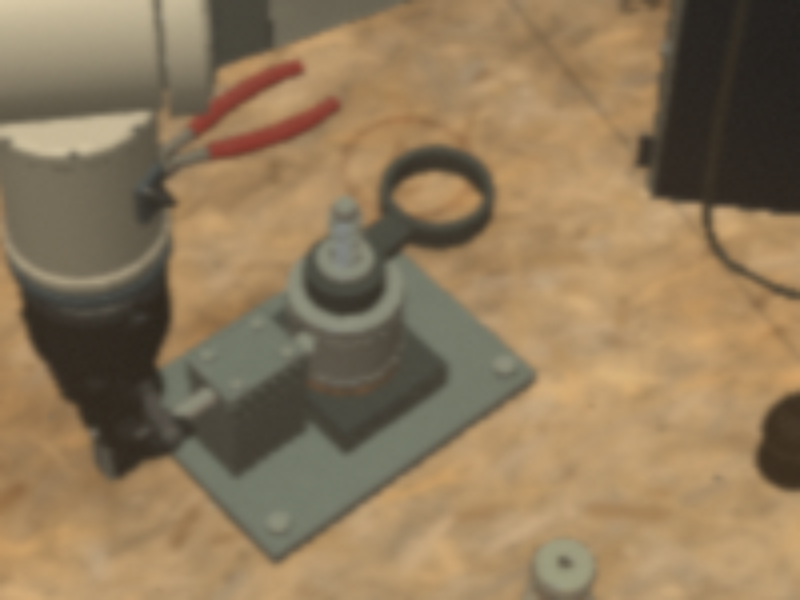

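The finger stands behind the pin head and the eye is at about 95°. Next is a gentle push.

Emit:
move_arm(
  plan=[0,0.01,0.001,0.001,0,0,0,0,0.018,0.001,0.001,0,0,0,0,0.022,0.001,0.001,0,0,0,0,0.026,0.001,0.001,0,0,0,0,0.028,0.001,0.001,0,0,0,0,0.03,0.001,0.001,0,0,0,0,0.032,0.001,0.001,0,0,0],
)

```text
time: 10.58
tool_pos: [0.6121, -0.1995, 0.1363]
ee_rot: [3.141, 0.001, 1.802]
contact_force: [1.7, -4.6, 5.0]
finger_gap: -0.001
finger_force: 2.8
```

Emit:
move_arm(
  plan=[0,0.001,0,0,0,0,0,0,0.002,0,0,0,0,0,0,0.002,0,0,0,0,0],
)

```text
time: 10.95
tool_pos: [0.6119, -0.1983, 0.1363]
ee_rot: [3.141, 0.001, 1.802]
contact_force: [1.8, -4.9, 4.3]
finger_gap: -0.001
finger_force: 2.5
```

```bash
python3 -c "
from h import *
pp()"
```

```text
t 10.95 press [-0.     -0.1449  0.1363] rot [3.141e+00 1.000e-03 1.802e+00] F [ 1.8 -4.9  4.3] gap -0.0
```

Emit:
move_arm(
  plan=[0,0.002,0,0,0,0,0,0,0.003,0,0,0,0,0,0,0.003,0,0,0,0,0],
)

```text
time: 11.32
tool_pos: [0.6114, -0.1966, 0.1363]
ee_rot: [3.141, 0.001, 1.802]
contact_force: [0.7, -4.9, 3.6]
finger_gap: 0.0
finger_force: 2.5
```

Emit:
move_arm(
  plan=[0,0.002,0,0,0,0,0,0,0.003,0,0,0,0,0,0,0.003,0,0,0,0,0],
)

```text
time: 11.7
tool_pos: [0.6102, -0.194, 0.1356]
ee_rot: [-3.141, -0.001, 1.802]
contact_force: [-0.2, 1.3, 0.0]
finger_gap: 0.001
finger_force: 0.4
```

```bash
python3 -c "
from h import *
pp();eye('top','t6.png')"
```

```text
t 11.7 press [-0.0007 -0.1402  0.1356] rot [-3.141e+00 -1.000e-03  1.802e+00] F [-0.2  1.3  0. ] gap 0.0
eye angle deg [95.43489211] n 276 ztop 0.115473213992204
```

Emit:
move_arm(
  plan=[0,0.004,0,0,0,0,0,0,0.008,0,0,0,0,0,0,0.012,0,0,0,0,0,0,0.015,0,0,0,0,0,0,0.015,0,0,0,0,0],
)

```text
time: 12.38
tool_pos: [0.6084, -0.1854, 0.1358]
ee_rot: [-3.141, -0.0, 1.803]
contact_force: [0.3, 0.4, 0.2]
finger_gap: 0.0
finger_force: 0.0
```

```bash
python3 -c "
from h import *
pp();im,d=look('scene');cv2.imwrite('pics/s7.png',cv2.resize(im[230:310,250:357],None,fx=6,fy=6))"
```

```text
t 12.38 press [-0.0004 -0.1314  0.1358] rot [-3.141 -0.     1.803] F [0.3 0.4 0.2] gap 0.0
```

View pics/s7.png

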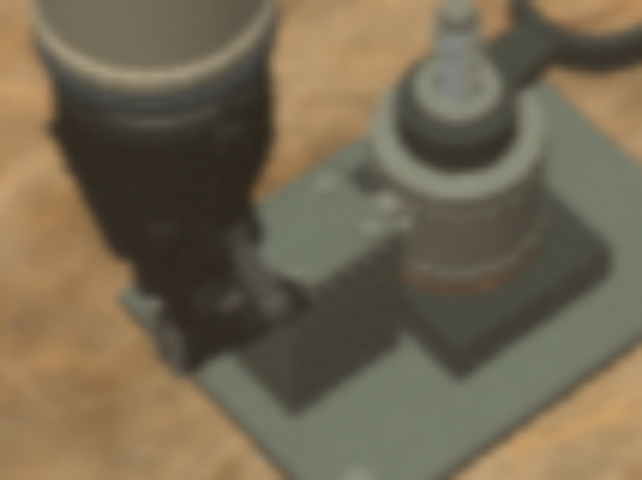

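The finger and pin head are now close to the guide block at about (280,300), and the force is nearly zero. The nose is therefore in the hole, and I'll creep to home.

Emit:
move_arm(
  plan=[0,0.003,0,0,0,0,0,0,0.006,0,0,0,0,0,0,0.009,0,0,0,0,0,0,0.009,0,0,0,0,0],
)

```text
time: 12.92
tool_pos: [0.6071, -0.1802, 0.1359]
ee_rot: [-3.141, -0.0, 1.802]
contact_force: [-0.1, 0.2, -0.5]
finger_gap: 0.0
finger_force: 0.0
```

Emit:
move_arm(
  plan=[0,0.002,0,0,0,0,0,0,0.004,0,0,0,0,0,0,0.004,0,0,0,0,0],
)

```text
time: 13.3
tool_pos: [0.6067, -0.1779, 0.1359]
ee_rot: [-3.142, -0.0, 1.802]
contact_force: [0.2, -0.1, 0.1]
finger_gap: -0.001
finger_force: 0.0
```

```bash
python3 -c "
from h import *
pp()"
```

```text
t 13.3 press [-0.0003 -0.1238  0.1359] rot [-3.142 -0.     1.802] F [ 0.2 -0.1  0.1] gap -0.0
```

Emit:
move_arm(
  plan=[0,0.002,0,0,0,0,0,0,0.003,0,0,0,0,0,0,0.003,0,0,0,0,0],
)

```text
time: 13.68
tool_pos: [0.6065, -0.177, 0.136]
ee_rot: [3.141, 0.001, 1.802]
contact_force: [2.0, -5.2, -1.8]
finger_gap: -0.003
finger_force: 2.7
```

Emit:
move_arm(
  plan=[0,0.002,0,0,0,0,0,0,0.003,0,0,0,0,0,0,0.003,0,0,0,0,0],
)

```text
time: 14.05
tool_pos: [0.6065, -0.1768, 0.136]
ee_rot: [3.141, 0.004, 1.803]
contact_force: [1.8, -13.9, -4.5]
finger_gap: -0.002
finger_force: 7.0
```

```bash
python3 -c "
from h import *
pp()"
```

```text
t 14.05 press [-0.0002 -0.1226  0.136 ] rot [3.141 0.004 1.803] F [  1.8 -13.9  -4.5] gap -0.0
```

Hard stop at finger position −0.1226, as expected for home (−0.123). Backing off and checking.

Emit:
move_arm(
  plan=[0,-0.02,0,0,0,0,0,0,-0.08,0,0,0,0,0,0,-0.1,0,-0.1,0,0,0,0,-0.2,0,-0.2,0,0,0,0,-0.3,0,-0.2,0,0,0,0,-0.3,0,-0.2,0,0,0],
)

```text
time: 14.8
tool_pos: [0.6478, -0.3532, 0.2575]
ee_rot: [3.139, 0.002, 1.8]
contact_force: [0.0, 0.9, -0.2]
finger_gap: 0.004
finger_force: 0.0
```

```bash
python3 -c "
from h import *
pp();eye('top');im=eye();print(rec('scene','pin_head'),px('scene',[S[0]+.234*.106,S[1]-.972*.106,.074])) 
cv2.imwrite('pics/s8.png',cv2.resize(im[230:310,250:357],None,fx=6,fy=6))"
```

```text
t 14.8 press [-0.0013 -0.3039  0.2575] rot [3.139e+00 2.000e-03 1.800e+00] F [ 0.   0.9 -0.2] gap 0.0
eye angle deg [95.44936174] n 277 ztop 0.11495923724138568
eye angle deg [94.45178075] n 184 ztop 0.11559533358751883
[([0.6096, -0.159, 0.0758], 0.43)] [289.7 280.1]
```

View pics/s8.png

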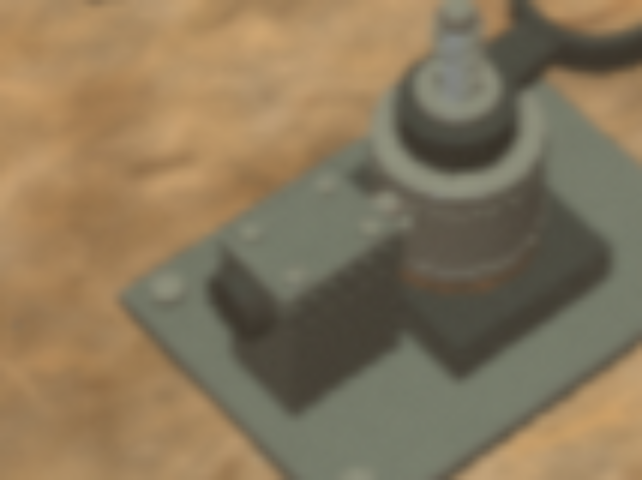

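The pin head, at about (240,300) in the crop, sits flush against the guide block. The eye is at about 107 mm and the robot is clear, so I'm handing in.

```bash
python3 -c "
from cell import arm
print(arm.sign_off())"
```

```text
the job is handed in; nothing more can be done
None
```

The crank is wound down to its locking height and the pin is pushed fully home against the guide block; I handed the job in at about 15 s, and the sign-off gave no verdict.

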